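Nitrogen stand: nozzle over the small beaker, tap open

ROBOT

A 6-joint arm with a two-finger parallel gripper is mounted at the origin on a cart in front of the work surface, level with it; the furniture and walls round the work are solid. World frame = base frame: x ahead of the robot, y to its left, z up, the work surface at z = 0. Lengths are in m, angles in degrees, forces in N, time in s.
With the tool pointing down it reaches from about 0.375 to 0.75 m from the base axis. Payload 9 kg.
Tool frame: the origin (TCP) lies where the fingers leave the gripper's body, on its centre line; the fingertips stand 73 mm ahead of it and the grasp point (between the pads) lies 54 mm ahead of it (robot.tip_reach is the distance from the TCP to the fingertips, in m); z points along the fingers, y is the line along which they close (so a half turn about z gives the same grasp; the last joint's range is limited). The gripper opens to 85 mm and grips with 20 to 120 N. Pads are 22 mm wide; open, the fingers measure 114 mm over their backs; the gripper's body (76 mm by 85 mm) begins 54 mm behind the grasp point. The pads swing forward as they close: fully open they stand 13 mm farther back than shut.
Start: joints at [-85.468, 5.964, 5.575, 89.605, 0, 77.527], TCP at [0.175, -0.574, 0.304] pointing down, gripper open.
Joint ranges: [-171.21, 171.21], [-48.23, 106.86], [-62.78, 66.21], [-105.2, 120.99], [-86.42, 89.51], [-180, 180]. Speed limits (degrees/s): [127.2, 127.2, 147.25, 180, 180, 180].

INTERFACE

Orientations are given as [roll, pitch, yaw] about the fixed x, y, z axes, in that order (R = Rz(yaw) Ry(pitch) Rx(roll)).
In Python, from plant import robot gives the robot as it stands. Calls block until the motion is done:
- robot.move_pose(position, orientation): joint-space move of the TCP to a pose.
- robot.line_to(position, vel=0.15, rotation=None, guard=None): straight line of the TCP; rotation=None keeps the orientation; vel is the mean speed in m/s. With guard (N) it stops when the force on the tool has changed by that much, and returns True; else False.
- robot.goto_joints(angles): joint-space move.
- robot.set_gripper(opening): finger opening in m; the grip force is fixed at half the most; returns when the fingers have stopped.
- robot.pause(seconds).
- robot.ik(position, orientation): joint angles nearest the present ones, or None.
- robot.observe(): the state.
- robot.grab_frame(name): name is "side" or "top"; returns the picture (400x640x3 uint8, blue, green, red); there is no depth.
- robot.get_calibration(name): a dict with "vertical_fov" (degrees; the focal length in pixels is half the picture's height over the tangent of half this angle, whatever the lens; pixels are square), "cx", "cy" (the principal point, pixels), "rvec" (rotation vector, rad) and "tvec" (3), from world to camera coordinates, as OpenCV has them. Camera axes: x right, y down, z forward; pixel columns grow to the right and rows downward; lengths in m; the calibration is good to about 2 mm. A picture is of the moment at which its call begins. get_calibration takes no time and is no camera call.
A pose or a line that the arm cannot do raises robot.IKError and nothing moves.
- robot.job_done(): hands the job in; it is judged then, once.
The state is a dict: "time": time; "q": joint angles; "qvel": joint speeds; "joint_torque": joint torques, N m; "tool_pos": TCP position; "tcp_rot": TCP orientation; "ft_force": force on the tool from outside, world axes, zero at the start; "torque": the same for the moment, N m; "gripper_width": finger opening in m; "gripper_force": force on a finger pad.
Only numpy, scipy, OpenCV 4.12 (cv2) and the standard library are available. Lean on these libraries where they do the work, as an engineer would, in place of code of your own. Each camera call takes 0.05 s, during which the arm holds its last target. There are 200 camera calls.

TASK

Set up the nitrogen blow-down stand: with a fingertip, push its swinging nozzle arm round until the nozzle points down into the middle of the smallest of the three beakers, and only then push the tap's lever a quarter turn, fully round until it lies along the pipe (open). Do it by pushing only: grasp and lift nothing, leave the beakers and the things around them standing where they are, and finish with the hand clear of everything.

Things in the scene. Friction and masses are not known exactly. Their poses are not given: they have to be found in the camera images.
- stand: Fixed gas stand, 151 mm high: grey base plate 84 x 200 x 12 mm, a steel column (20 mm thick) carrying the swinging nozzle arm, and a tap on a post 115 mm from it along the stand's -y. Origin on the worktop under the column's axis, z up. Beakers stand on its -x side. A pipe 95 mm up runs along y from column to tap; its hose barb ends at y = -163 mm.
- swing_pivot (a point): Point on the column's axis at the height of the nozzle arm (135 mm above the worktop); the arm swings level about the vertical through it.
- swing_arm (a joint): Angle of the nozzle arm: level steel bar 12 mm thick, centre line 135 mm above the worktop, nozzle axis 125 mm from the swing axis; can be pushed from either side 30 to 110 mm out. 0: points along the stand's -x; positive: clockwise from above, direction (-cos q, sin q) in the stand's frame. Range -1.1 to 1.5 rad. Stays where left; friction about 0.22 N m.
- nozzle_tip (a point): Lower tip of the brass nozzle (18 mm thick, 4 mm at the tip) hanging from the end of the arm; 103 mm above the worktop, above all beaker rims.
- tap_pivot (a point): Point on the tap lever's vertical turning axis, at the lever's mid-height (135 mm above the worktop).
- tap_lever (a joint): Angle of the tap lever: level, 70 mm long, black sleeve 14 mm wide, 11 mm thick (28 to 70 mm out), centre 135 mm above the worktop. 0: shut, across the pipe, along the stand's +x; positive: clockwise from above, direction (cos q, -sin q) in the stand's frame; stop at 1.571: open, along -y. Starts at 0 to 0.12, stays where left; friction about 0.13 N m.
- lever_tip (a point): End of the tap lever, 70 mm from its axis.
- small_mid (a point): Centre, half-way up (29 mm), of the smallest beaker, clear, about 46 mm across and 58 mm high, loose on the worktop, about 125 mm from the swing axis. Which beaker stands in which of the three places varies.
- medium_mid (a point): Centre, half-way up (35 mm), of the middle-sized beaker, about 54 mm across and 70 mm high, loose.
- large_mid (a point): Centre, half-way up (44 mm), of the largest beaker, about 70 mm across and 88 mm high, loose.
- vial_mid (a point): Centre of a small capped vial, 23 mm across and 47 mm high, loose bystander.
- roll_mid (a point): Centre of a pale roll of film, the nearer of two, 62 mm across and 52 mm high, loose bystander.
- meter_mid (a point): Middle of a hand multimeter lying on its back, 154 x 78 x 47 mm, loose bystander.
Mind the look-alikes: they are no part of the job. Leave any orange look-alike of the part that bears meter_mid alone.

How it is judged:
By the outcome, as a careful person would: the job done as asked, in the order asked, and still so for the second after the job is handed in, with the robot touching nothing.
It also fails if it takes over 51 s, if anything falls off the work surface, if the arm or the gripper's body presses on something with over 40 N, if the wrist force passes 120 N, or if a joint passes its speed limit or range.

## Working session

There is one attempt and no reset: what is moved stays moved. The work goes in short steps, each a Python script; the robot and the scene stay as the last script left them, time stands still between calls to the robot, and variables do not carry over. Pictures are saved under pics/ and viewed, at most 10 in all, crops included, and the job is handed in when it is done.

```bash
mkdir -p pics; ls; python3 - <<'E'
from plant import robot
import cv2
for n in("side","top"):
    im=robot.grab_frame(n); cv2.imwrite(f"pics/{n}0.png",im); c=robot.get_calibration(n); print(n,c)
    import numpy as np
    R=cv2.Rodrigues(np.array(c["rvec"],float))[0]; print("campos",-R.T@np.array(c["tvec"]).ravel())
o=robot.observe();print(o["time"],o["tool_pos"],o["tcp_rot"],robot.tip_reach)
E
```

```text
pics
side {'vertical_fov': 53.887115030268596, 'cx': 321.3363829309232, 'cy': 188.51448426623665, 'rvec': array([ 2.14068983, -0.72071221,  0.33726429]), 'tvec': array([-0.59903994,  0.10010298,  0.99772869])}
campos [ 0.04994043 -0.94151269  0.68948661]
top {'vertical_fov': 53.86163233597737, 'cx': 321.02650123277044, 'cy': 198.03077140167105, 'rvec': array([ 2.15710156, -2.20943225,  0.11289775]), 'tvec': array([-0.33781824,  0.50539719,  1.2679926 ])}
campos [ 0.38348126 -0.32896881  1.31227831]
0.1 [ 0.17546042 -0.57355211  0.30319401] [-1.79933970e+02 -1.52463416e-02  1.70069777e+01] 0.0726
```

View pics/side0.png

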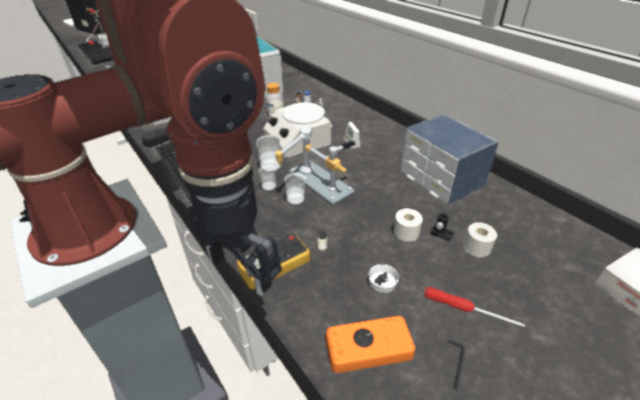

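View pics/top0.png

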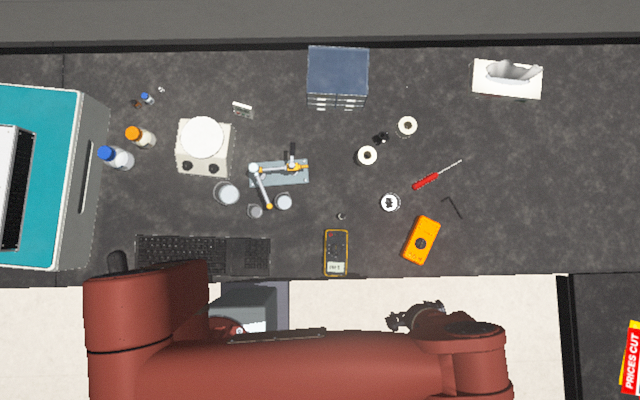

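The top view shows the stand at about (278,172). The column is near (255,167), the nozzle arm points to about (268,205), and the tap is near (292,165). Three beakers stand at (228,192), (255,211) and (284,201). Next I'll take enlarged crops.

```bash
python3 - <<'E'
import cv2,numpy as np
t=cv2.imread("pics/top0.png")[140:230,200:320]; s=cv2.imread("pics/side0.png")[100:220,240:370]
cv2.imwrite("pics/tc.png",cv2.resize(t,None,fx=6,fy=6,interpolation=cv2.INTER_CUBIC)); cv2.imwrite("pics/sc.png",cv2.resize(s,None,fx=5,fy=5,interpolation=cv2.INTER_CUBIC))
E
```

```text
(no output)
```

View pics/tc.png

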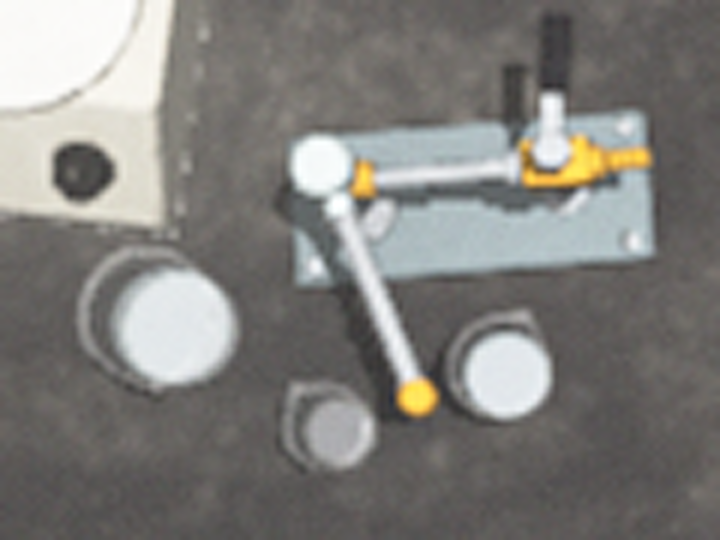

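View pics/sc.png

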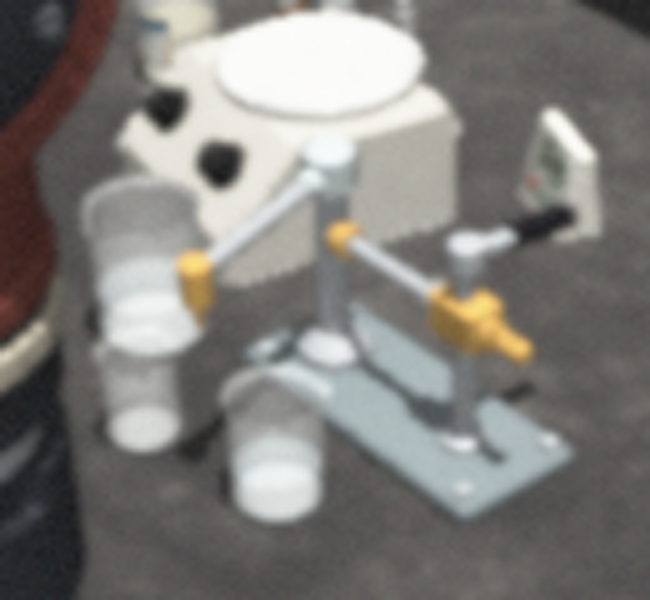

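The crops show three beakers as candidates (full-image top pixels): large (226,194), small (256,212) and medium (283,202). The smallest by diameter is the middle one, just left of the nozzle's yellow tip at (269,206). The tap lever points up (+x). I'll measure these now.

```bash
cat > h.py <<'E'
import numpy as np,cv2
from plant import robot
def ray(n,p):
    c=robot.get_calibration(n); R=cv2.Rodrigues(np.array(c["rvec"],float))[0]; t=np.array(c["tvec"],float).ravel()
    f=200/np.tan(np.radians(c["vertical_fov"])/2)
    d=R.T@np.array([(p[0]-c["cx"])/f,(p[1]-c["cy"])/f,1]); return -R.T@t,d
def onz(n,p,z):
    o,d=ray(n,p); return o+d*(z-o[2])/d[2]
def tri(pt,ps):
    a,u=ray("top",pt); b,v=ray("side",ps)
    s=np.linalg.lstsq(np.c_[u,-v],b-a,rcond=None)[0]; A=a+s[0]*u;B=b+s[1]*v
    return (A+B)/2,np.linalg.norm(A-B)*1e3
def T(x,y): return ((x+.5)/6-.5+200,(y+.5)/6-.5+140)
def S(x,y): return ((x+.5)/5-.5+240,(y+.5)/5-.5+100)
E
python3 - <<'E'
from h import *
np.set_printoptions(precision=4,suppress=True)
piv=onz("top",T(321,165),.151); print("col top z.151",piv, "tri",tri(T(321,165),S(330,152)))
tap=tri(T(551,152),S(466,243));print("tap tri",tap, onz("top",T(551,152),.143))
print("lever tip",onz("top",T(557,14),.135),tri(T(557,14),S(572,214)))
print("noz top",onz("top",T(418,397),.145),tri(T(418,397),S(195,262)))
print("base corners",[onz("top",T(*p),.012)[:2] for p in((281,133),(641,112),(655,256),(298,286))])
for n,a,b in(("small",(340,433),(143,430)),("med",(507,375),(277,492)),("large",(177,326),(150,322))):
    print(n,tri(T(*a),S(*b)),[onz("top",T(*a),z)[:2] for z in(0,.01,.02,.03)])
# yellow mask and bright discs
im=cv2.imread("pics/top0.png");hsv=cv2.cvtColor(im,cv2.COLOR_BGR2HSV)
m=cv2.inRange(hsv,(12,120,120),(35,255,255)); n,l,st,ce=cv2.connectedComponentsWithStats(m)
for i in range(1,n):
    if st[i,4]>5: print("yel",ce[i],st[i])
m=cv2.inRange(hsv,(0,0,135),(180,45,255)); n,l,st,ce=cv2.connectedComponentsWithStats(m)
for i in range(1,n):
    if st[i,4]>20 and 200<ce[i][0]<320 and 140<ce[i][1]<230: print("br",ce[i],st[i])
E
```

```text
col top z.151 [ 0.5831 -0.148   0.151 ] tri (array([ 0.585 , -0.1473,  0.144 ]), np.float64(1.6200130594089608))
tap tri (array([ 0.59 , -0.262,  0.14 ]), np.float64(2.3299278084440354)) [ 0.5885 -0.2615  0.143 ]
lever tip [ 0.6605 -0.2654  0.135 ] (array([ 0.6613, -0.2653,  0.1325]), np.float64(0.3549595874772797))
noz top [ 0.4671 -0.1938  0.145 ] (array([ 0.468 , -0.1937,  0.1419]), np.float64(1.3624516896798913))
base corners [array([ 0.6255, -0.1043]), array([ 0.6329, -0.3045]), array([ 0.5519, -0.3105]), array([ 0.5397, -0.113 ])]
small (array([ 0.4585, -0.1337,  0.0009]), np.float64(0.08754575327387858)) [array([ 0.4585, -0.1335]), array([ 0.458, -0.135]), array([ 0.4574, -0.1365]), array([ 0.4568, -0.138 ])]
med (array([ 0.4886, -0.2266,  0.0005]), np.float64(0.09322542562324711)) [array([ 0.4886, -0.2266]), array([ 0.4878, -0.2273]), array([ 0.487 , -0.2281]), array([ 0.4862, -0.2289])]
large (array([ 0.5191, -0.0433,  0.0012]), np.float64(2.4701343882913465)) [array([ 0.5203, -0.0437]), array([ 0.5192, -0.0458]), array([ 0.5182, -0.048 ]), array([ 0.5172, -0.0502])]
yel [137.5556 103.8889] [136 103   5   3   9]
yel [132.6327 132.9796] [125 126  17  15 196]
yel [296.5698 167.0698] [287 163  21   8  86]
yel [260.  169.5] [259 167   3   6  18]
yel [269.1765 205.7647] [266 203   7   6  34]
yel [421.054  239.5151] [403 216  38  49 963]
yel [335.3475 250.7288] [324 229  24  48 236]
yel [634.1023 324.2159] [629 320  11  10  88]
yel [621.7477 369.3925] [618 349   8  36 107]
br [202.3677 145.5561] [ 174  116   58   64 2872]
br [296.1985 161.3382] [287 155  21  13 136]
br [275.7502 175.1506] [ 248  160   61   44 1069]
br [250.8684 183.1053] [249 178   6  10  38]
br [227.1893 192.7928] [213 181  27  24 391]
br [283.9341 202.0824] [276 195  16  15 182]
br [256.3458 211.4673] [251 205  12  13 107]
```

Checks against the given data:

| Quantity | Measured | Given |
|---|---|---|
| Pivot to tap | 114.6 mm | 115 mm |
| Nozzle radius | 126 mm | 125 mm |
| Small beaker radius | 126 mm | about 125 mm |
| Lever length | 72 mm | 70 mm |

The arm is at -21.6° (world) and must reach about +6.4°, so I'll push it from the -y side and stop a little short to measure.

```bash
cat >> h.py <<'E'
PIV=np.array([.584,-.1475]); TAP=np.array([.589,-.262]); Z=.1966
def armpos(q,off,r=.08):
    a=np.radians(q); d=np.array([-np.cos(a),np.sin(a)]); t=np.array([np.sin(a),np.cos(a)])
    return PIV+r*d-off*t, [180,0,180-q]
def push(q0,q1,off,step=4,vel=.06):
    n=max(1,int(np.ceil(abs(q1-q0)/step)))
    for q in np.linspace(q0,q1,n+1)[1:]:
        p,o=armpos(q,off); robot.line_to([*p,Z],vel=vel,rotation=o)
def shot(tag,box=(140,230,200,320),f=6):
    im=robot.grab_frame("top"); cv2.imwrite(f"pics/{tag}_t.png",im)
    s=robot.grab_frame("side"); cv2.imwrite(f"pics/{tag}_s.png",s)
    a,b,c,d=box; A=cv2.resize(im[a:b,c:d],(400,300),interpolation=cv2.INTER_CUBIC); B=cv2.resize(s[100:220,240:400],(400,300),interpolation=cv2.INTER_CUBIC)
    cv2.imwrite(f"pics/{tag}.png",np.hstack([A,B])); return im
def st(): o=robot.observe(); print("t",round(o["time"],2),"tcp",np.round(o["tool_pos"],4),"F",np.round(o["ft_force"],1),"q",np.round(o["q"],0))
E
python3 - <<'E'
from h import *
robot.set_gripper(0); 
p,o=armpos(-21.6,.036)
robot.move_pose([*p,.30],o); st()
robot.line_to([*p,Z],vel=.15); st()
p,o=armpos(-21.6,.0215); robot.line_to([*p,Z],vel=.05); st()
push(-21.6,-6,.0205); st()
shot("a1")
E
```

```text
t 2.88 tcp [ 0.5227 -0.2109  0.3   ] F [-0.2 -0.5 -0.3] q [-35.  -0.  -1.  89.  -0. -57.]
t 3.73 tcp [ 0.5232 -0.2108  0.1976] F [-0.1 -0.3  0.4] q [-35.   0. -12.  78.   0. -57.]
t 4.17 tcp [ 0.5176 -0.1966  0.197 ] F [0.2 0.6 0.5] q [-34.  -2. -13.  78.   0. -56.]
t 5.17 tcp [ 0.5066 -0.1762  0.1965] F [-0.1  0.4 -0.5] q [-33.  -5. -16.  78.   0. -39.]
```

View pics/a1.png

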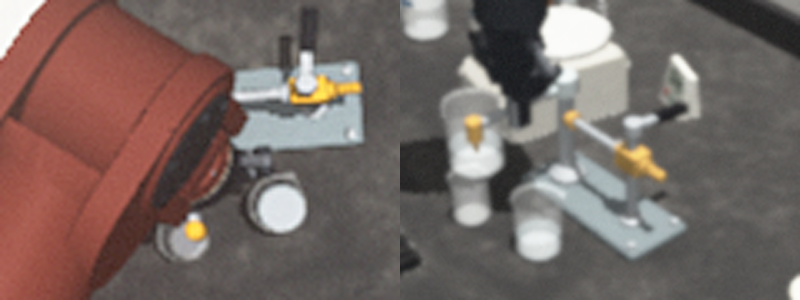

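The pushed arm now has its nozzle (top ≈(258,209), side ≈(270,151)) just right of the small beaker's centre at (256,212). I'll measure it and finish the swing.

```bash
cat >> h.py <<'E'
def noz(imt,c=(240,275,195,225)):
    hsv=cv2.cvtColor(imt,cv2.COLOR_BGR2HSV); m=cv2.inRange(hsv,(12,120,120),(35,255,255)); w=np.zeros_like(m); w[c[2]:c[3],c[0]:c[1]]=1
    ys,xs=np.nonzero(m*w); p=onz("top",(xs.mean(),ys.mean()),.143)[:2]; v=p-PIV
    return (xs.mean(),ys.mean()),p,np.linalg.norm(v),np.degrees(np.arctan2(v[1],-v[0]))
E
python3 - <<'E'
from h import *
print(noz(cv2.imread("pics/top0.png"))); print(noz(cv2.imread("pics/a1_t.png")))
E
```

```text
((np.float64(269.1764705882353), np.float64(205.76470588235293)), array([ 0.46724823, -0.19331671]), np.float64(0.12541987889894454), np.float64(-21.426453618291))
((np.float64(258.4074074074074), np.float64(208.92592592592592)), array([ 0.45859918, -0.16129681]), np.float64(0.12615751034575082), np.float64(-6.2785243316794785))
```

```bash
python3 - <<'E'
from h import *
push(-6,6.6,.0205); st()
p,o=armpos(6.6,.034); robot.line_to([*p,Z],vel=.1); robot.line_to([*p,.30],vel=.2)
# go over the lever's start side, then look
a=np.radians(-2.7); d=np.array([np.cos(a),np.sin(a)]); n=np.array([-np.sin(a),np.cos(a)])
p=TAP+.052*d+.042*n; robot.move_pose([*p,.30],[180,0,177.3]); st()
im=shot("a2"); print(noz(im))
E
```

```text
t 6.28 tcp [ 0.5022 -0.1587  0.1966] F [ 0.3 -1.1  0.1] q [-32.  -6. -18.  78.   0. -25.]
t 7.91 tcp [ 0.6422 -0.2221  0.2982] F [ 0.5  0.  -0.1] q [-30.  21.  22.  91.  -0. -27.]
((np.float64(248.85294117647058), np.float64(208.94117647058823)), array([ 0.45922521, -0.1330167 ]), np.float64(0.12561255369183286), np.float64(6.621006276465183))
```

View pics/a2.png

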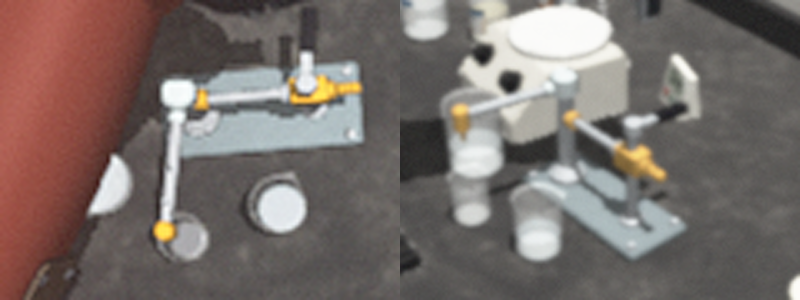

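Nozzle at (0.4592, -0.1330), beaker centre at (0.4585, -0.1335): agreement within 1 mm, and the beakers have not moved. Next is the tap lever, pushed clockwise from its +y side.

```bash
cat >> h.py <<'E'
def tp(a,off,r=.05):
    a_=np.radians(a); return TAP+r*np.array([np.cos(a_),np.sin(a_)])+off*np.array([-np.sin(a_),np.cos(a_)]),[180,0,180+a]
E
python3 - <<'E'
from h import *
p,o=tp(-2.7,.042); robot.line_to([*p,Z],vel=.15,rotation=o)
p,o=tp(-2.7,.024); robot.line_to([*p,Z],vel=.06)
for a in np.linspace(-2.7,-83,15)[1:]:
    p,o=tp(a,.0212)
    if robot.line_to([*p,Z],vel=.06,rotation=o,guard=25): print("guard",a); break
st()
for a in (-85,-87,-89,-91):
    p,o=tp(a,.0212); g=robot.line_to([*p,Z],vel=.03,rotation=o,guard=10); st()
    if g: print("stop",a); break
shot("b1")
p,o=tp(-87.4,.04); robot.line_to([*p,Z],vel=.1); robot.line_to([*p,.32],vel=.2)
robot.move_pose([.40,-.45,.32],o); robot.pause(.3); st()
im=shot("b2"); print(noz(im))
E
```

```text
t 12.83 tcp [ 0.6162 -0.309   0.1967] F [0.6 0.7 1.1] q [-37.  22.  13.  81.  -0.  45.]
t 13.08 tcp [ 0.6147 -0.3098  0.1967] F [2.1 0.8 0.7] q [-38.  22.  13.  81.   0.  47.]
t 13.33 tcp [ 0.6139 -0.3104  0.1968] F [ 7.7  1.5 -1.1] q [-38.  22.  12.  81.   0.  49.]
t 13.58 tcp [ 0.6134 -0.311   0.1969] F [15.1  3.1 -2.5] q [-38.  21.  12.  80.   0.  51.]
t 13.83 tcp [ 0.6129 -0.3115  0.1971] F [23.9  3.3 -6.4] q [-38.  21.  12.  80.   0.  53.]
t 16.42 tcp [ 0.4007 -0.4496  0.3199] F [0.9 0.2 0.1] q [-61.   7.   8.  91.   0.  27.]
((np.float64(248.85294117647058), np.float64(208.94117647058823)), array([ 0.45922521, -0.1330167 ]), np.float64(0.12561255369183286), np.float64(6.621006276465183))
```

View pics/b2.png

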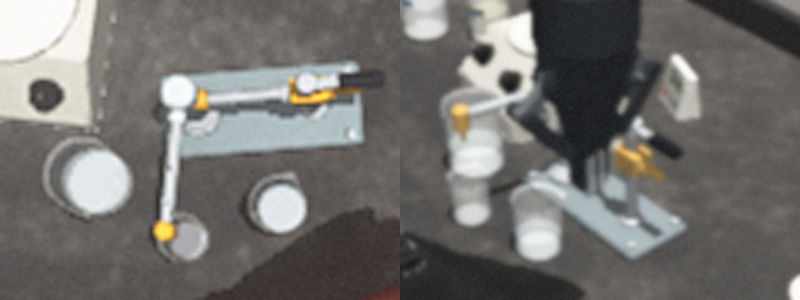

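The lever now lies along the pipe (tip at ≈(315,163) in the top view). The force rose to 24 N at the end stop, the nozzle did not move, and the hand is clear. I'll do one numeric check, then hand in.

```bash
python3 - <<'E'
from h import *
a=cv2.imread("pics/top0.png");b=cv2.imread("pics/b2_t.png")
v=onz("top",(314.9,163.1),.135)[:2]-TAP; print("lever",np.linalg.norm(v),np.degrees(np.arctan2(v[1],v[0])))
for im in(a,b):
    m=cv2.inRange(cv2.cvtColor(im,cv2.COLOR_BGR2HSV),(0,0,135),(180,45,255)); n,l,s,ce=cv2.connectedComponentsWithStats(m)
    print([tuple(ce[i].round(1)) for i in range(1,n) if 60<s[i,4]<500 and 200<ce[i][0]<420 and 110<ce[i][1]<230])
E
```

```text
lever 0.0702948065349151 -85.98821555737422
[(np.float64(407.3), np.float64(124.9)), (np.float64(367.0), np.float64(154.7)), (np.float64(296.2), np.float64(161.3)), (np.float64(227.2), np.float64(192.8)), (np.float64(390.7), np.float64(201.8)), (np.float64(283.9), np.float64(202.1)), (np.float64(256.3), np.float64(211.5))]
[(np.float64(407.3), np.float64(124.8)), (np.float64(367.0), np.float64(154.7)), (np.float64(227.3), np.float64(192.8)), (np.float64(283.9), np.float64(202.1)), (np.float64(256.8), np.float64(211.5))]
```

```bash
python3 -c "
from plant import robot
print(robot.job_done())"
```

```text
the job is handed in; nothing more can be done
None
```

I handed the job in with the nozzle within about 1 mm of the smallest beaker's centre (measured before the tap was touched) and the tap then pushed open to its stop; the beakers and the nearer film roll had not moved, the vial and meter were not re-measured, and the hand is clear.

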